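# Set out pipe stubs by thickness on the layout bar

### The arm

A 6-joint arm with a two-finger parallel gripper is mounted at the origin on the work surface. World frame = base frame: x ahead of the robot, y to its left, z up, the work surface at z = 0. Lengths are in m, angles in rad, forces in N, time in s.
With the tool pointing down it reaches from about 0.225 to 0.725 m from the base axis. Payload 3.1 kg.
Tool frame: the origin (TCP) lies on the centre line of the jaws, within the pads' length; the fingertips stand 25 mm ahead of it and the grasp point (between the pads) lies 6 mm ahead of it; z points along the fingers, y is the direction in which the jaws open and shut (so a half turn about z gives the same grasp; the last joint's range is limited). The gripper opens to 85 mm and grips with 20 to 120 N. Pads are 22 mm wide; open, the fingers measure 114 mm over their backs; the gripper's body (76 mm by 85 mm) begins 54 mm behind the grasp point. The pads swing forward as they close: fully open they stand 13 mm farther back than shut.
Start: joints at [-1.288, 0.048, 0.099, 1.622, 0, 1.443], TCP at [0.21, -0.481, 0.256] pointing down, gripper open.
Joint ranges: [-2.91, 2.91], [-0.99, 1.94], [-1.21, 1.42], [-2.12, 2.29], [-1.49, 1.47], [-3.14, 3.14]. Speed limits (rad/s): [2.79, 2.79, 3.14, 3.14, 3.14, 3.14].

### API

Orientations are given as a unit quaternion [x, y, z, w].
In Python, from workcell import monitor, vision, bot gives the robot as it stands.
- The arm moves only by the shell command python3 -m creep 'ROWS' [FORCE]. ROWS is JSON, a list of rows, each an object of numbers: "rx", "ry", "rz": the turn, a rotation vector about the tool's x, y, z in degrees; "tx", "ty", "tz": the shift along the tool's x, y, z in m; "jaw": the finger opening in m, from 0 to 0.0854. In form: [{"rx": .., "ry": .., "rz": .., "tx": .., "ty": .., "tz": .., "jaw": ..}, ...]. A call has 1 to 8 rows; each row shifts and turns the commanded pose from where the row before left it, along the tool's axes as they then stand; what a row does not reach is not made up. A row lasts 1/12 s, in which the tool goes at most 41.7 mm and 7.16 degrees, less where a joint would pass 70% of its speed; a pose out of reach is approached as far as the arm can. A call is refused whole if a number of a shift passes 0.0417 or a number of a turn 7.16, either way. A call with a gripper value outside its range is refused whole. The fingers move at their own pace and stop on an object; FORCE is the grip in N (left out, the last holds). Time passes only in rows, so rows that do not move let the fingers close. It gives the time, the measured TCP pose, the force and the opening at its end, in the units of the state.
- monitor.state(): the state, without advancing time (a new reading comes with each control period).
- vision.read_camera(name): name is "side" or "top" or "wrist"; returns a dict with "color" (420x560x3 uint8, blue, green, red), "K" (3x3 intrinsics, pixels), "k1" (the pictures are not rectified: a ray, as slopes to the right and down, at radius r is drawn at 1 + k1 r^2 times it, then the intrinsics apply), "world_to_cam" (4x4, takes a point from world to camera coordinates). Camera axes: x right, y down, z forward; pixel columns grow to the right and rows downward; lengths in m; the calibration is good to about 2 mm. A picture is of the moment at which its call begins. There is no depth.
- bot.finish_job(): hands the job in, once; it reports no verdict.
Trained networks look in a picture, given as the dict that the camera call returned (one of the last four; its "shot" number tells which), for a name from the list of things; names that differ only in an ending like _2 or _b are one class to them, and where a whole thing is asked for, a point or a joint stands for the part that bears it (a point fixed in the world has none). Each returns a list of dicts, best first, with "p" (0 to 1); they miss things now and then, are a little off and sometimes report something else, mostly with a low value. They report only what shows in the picture. A call takes as long as a camera call. They do not tell look-alikes from the thing itself.
- vision.regions_of(picture, query): "mask" (420x560 bool, what is visible of it) and "pixel" ([column, row] in pixels, amid what is visible of it).
- vision.mark_of(picture, query): "pixel" ([column, row] in pixels: a listed point, or the origin of a listed thing).
The state is a dict: "time": time; "joint_pos": joint angles; "joint_velocities": joint speeds; "effort": joint torques, N m; "ee_pos": TCP position; "tool_rot": TCP orientation; "ft_force": force on the tool from outside, world axes, zero at the start; "moment": the same for the moment, N m; "gripper_width": opening from 0.0 (shut) to 1.0 (fully open).
Only numpy, scipy, OpenCV 4.12 (cv2) and the standard library are available. Lean on these libraries where they do the work, as an engineer would, in place of code of your own. Each camera call takes 0.05 s, during which the arm holds its last target.

### The job

Set the four cut steel pipe stubs out for tacking: stand each one upright in the middle of its own white pad on the layout bar, in order of outside diameter, with the thickest on the pad next to the red arrow-shaped magnet and the thinnest on the pad farthest from it. Leave the green tin of welding rods standing where it is.

Things in the scene. Friction and masses are not known exactly. Their poses are not given: they have to be found in the camera images.
- p26_mid (a point): Cut stub of plain dark steel pipe, standing upright on the bench, open at both ends: outside diameter 26 mm, bore 19 mm, height 60 mm. This point is its centre, on the pipe's axis, half-way up; z along the axis. Loose. Which of the four stubs stands where changes.
- p36_mid (a point): Cut stub of plain dark steel pipe, standing upright on the bench, open at both ends: outside diameter 36 mm, bore 28 mm, height 80 mm. This point is its centre, on the pipe's axis, half-way up; z along the axis. Loose. Which of the four stubs stands where changes.
- p46_mid (a point): Cut stub of plain dark steel pipe, standing upright on the bench, open at both ends: outside diameter 46 mm, bore 38 mm, height 50 mm. This point is its centre, on the pipe's axis, half-way up; z along the axis. Loose. Which of the four stubs stands where changes.
- p56_mid (a point): Cut stub of plain dark steel pipe, standing upright on the bench, open at both ends: outside diameter 56 mm, bore 48 mm, height 65 mm. This point is its centre, on the pipe's axis, half-way up; z along the axis. Loose. Which of the four stubs stands where changes.
- pad_a: One of four identical round white ceramic pads, 68 mm across and 2 mm thick, fixed in a straight row with 85 mm between neighbouring centres on a dark flat steel bar (500 x 96 mm, 6 mm thick, fixed to the bench; the pad's top is 8 mm above the bench). The origin is the centre of the pad's underside, 6 mm above the bench; x points across the bar, y along it. Which of pads a to d lies where in the row changes: go by position.
- pad_b: One of four identical round white ceramic pads, 68 mm across and 2 mm thick, fixed in a straight row with 85 mm between neighbouring centres on a dark flat steel bar (500 x 96 mm, 6 mm thick, fixed to the bench; the pad's top is 8 mm above the bench). The origin is the centre of the pad's underside, 6 mm above the bench; x points across the bar, y along it. Which of pads a to d lies where in the row changes: go by position.
- pad_c: One of four identical round white ceramic pads, 68 mm across and 2 mm thick, fixed in a straight row with 85 mm between neighbouring centres on a dark flat steel bar (500 x 96 mm, 6 mm thick, fixed to the bench; the pad's top is 8 mm above the bench). The origin is the centre of the pad's underside, 6 mm above the bench; x points across the bar, y along it. Which of pads a to d lies where in the row changes: go by position.
- pad_d: One of four identical round white ceramic pads, 68 mm across and 2 mm thick, fixed in a straight row with 85 mm between neighbouring centres on a dark flat steel bar (500 x 96 mm, 6 mm thick, fixed to the bench; the pad's top is 8 mm above the bench). The origin is the centre of the pad's underside, 6 mm above the bench; x points across the bar, y along it. Which of pads a to d lies where in the row changes: go by position.
- magnet: Arrow-shaped flat welding magnet, red faces with a steel core, about 72 x 64 mm and 20 mm high, fixed on the bar in line with the pads, 85 mm from the centre of the first pad. It is at either end of the bar; a low steel bolt head, 36 mm across and 12 mm high, is at the other end. The origin is in the middle of its underside, 6 mm above the bench; z up, y along the bar.
- tin: Bystander: round green tin of welding rods, 68 mm across, 110 mm high (rods stick out of it to 170 mm), standing loose at the right of the work. The origin is the centre of its underside.
Things that resemble listed ones, but are neither listed nor needed, are in the scene too. What is shaped like the part that bears p26_mid but yellow is not meant.

How it is judged:
At the end, for the whole second after the job is handed in: Counting from the magnet, the 56, 46, 36 and 26 mm stubs stand upright (within 0.08 rad), each on its own pad with its axis within 12 mm of the pad's centre, resting on the pad (centre no more than 6 mm too high), released and at rest ((horizontal distance between p56_mid and pad_a below 0.012 m or horizontal distance between p56_mid and pad_b below 0.012 m or horizontal distance between p56_mid and pad_c below 0.012 m or horizontal distance between p56_mid and pad_d below 0.012 m) and horizontal distance between p56_mid and magnet between 0.055 and 0.115 m and angle between the z axis of each of p56_mid, p46_mid, p36_mid, p26_mid and the z axis of magnet, either way round below 0.08 rad and height (world z) of p56_mid below 0.0465 m and linear speed of each of p56, p46, p36, p26 below 0.02 m/s and angular speed of each of p56, p46, p36, p26 below 0.2 rad/s and (horizontal distance between p46_mid and pad_a below 0.012 m or horizontal distance between p46_mid and pad_b below 0.012 m or horizontal distance between p46_mid and pad_c below 0.012 m or horizontal distance between p46_mid and pad_d below 0.012 m) and horizontal distance between p46_mid and magnet between 0.14 and 0.2 m and height (world z) of p46_mid below 0.039 m and (horizontal distance between p36_mid and pad_a below 0.012 m or horizontal distance between p36_mid and pad_b below 0.012 m or horizontal distance between p36_mid and pad_c below 0.012 m or horizontal distance between p36_mid and pad_d below 0.012 m) and horizontal distance between p36_mid and magnet between 0.225 and 0.285 m and height (world z) of p36_mid below 0.054 m and (horizontal distance between p26_mid and pad_a below 0.012 m or horizontal distance between p26_mid and pad_b below 0.012 m or horizontal distance between p26_mid and pad_c below 0.012 m or horizontal distance between p26_mid and pad_d below 0.012 m) and horizontal distance between p26_mid and magnet between 0.31 and 0.37 m and height (world z) of p26_mid below 0.044 m); the robot touches nothing.
It fails at once if the tin of rods is moved more than 30 mm (distance of tin from where it was at the start of the episode above 0.03 m).
It also fails if it takes over 104 s, if anything falls off the work surface, if the arm or the gripper's body presses on something with over 40 N, if the wrist force passes 120 N, or if a joint passes its speed limit or range.

## Working session

There is one attempt and no reset: what is moved stays moved. The work goes in short steps, Python scripts to look and compute and a shell command to move; the robot and the scene stay as the last step left them, time stands still between calls to the robot, and variables do not carry over. Pictures are saved under pics/ and viewed, and the job is handed in when it is done.

```bash
ls; mkdir -p pics
python3 - <<'E'
from workcell import monitor, vision, bot
import cv2
print(monitor.state())
for n in ["side","top","wrist"]:
    p=vision.read_camera(n); cv2.imwrite(f"pics/{n}0.png",p["color"]); print(n,p["K"],p["k1"],p["world_to_cam"])
E
```

```text
pics
{'time': 0.0, 'joint_pos': array([-1.28782156e+00,  4.87225973e-02,  9.75732286e-02,  1.62203457e+00,
        2.77729159e-05,  1.44301625e+00]), 'joint_velocities': array([ 2.77920347e-04,  2.12213464e-03,  8.27470313e-06, -3.64954391e-04,
       -6.91083333e-04,  1.98057102e-04]), 'effort': array([ 1.03886945e-03, -3.38782918e+01,  3.20014679e+01,  2.02649290e-02,
       -2.52738306e-05, -1.21724092e-06]), 'ee_pos': array([ 0.20947731, -0.48077267,  0.25511944]), 'tool_rot': array([ 9.78983390e-01,  2.03936503e-01, -7.86985378e-05, -1.19128961e-03]), 'ft_force': array([-1.06031582, -0.07557715,  0.38901207]), 'moment': array([-0.05694385,  0.01731111, -0.04359529]), 'gripper_width': 0.9992130201912777}
side [[421.80896251   0.         278.40192817]
 [  0.         421.80896251 205.11927448]
 [  0.           0.           1.        ]] 0.009984960484641786 [[ 9.92582503e-01 -1.21572562e-01 -2.96084206e-04 -5.62308170e-01]
 [-6.42407903e-02 -5.22424916e-01 -8.50261917e-01  2.96933137e-02]
 [ 1.03213837e-01  8.43974122e-01 -5.26359748e-01  1.03183838e+00]
 [ 0.00000000e+00  0.00000000e+00  0.00000000e+00  1.00000000e+00]]
top [[457.23118109   0.         276.63066303]
 [  0.         457.23118109 212.16965133]
 [  0.           0.           1.        ]] -0.07530698330237394 [[ 0.02654454 -0.99952712 -0.01552171 -0.10738637]
 [-0.98759812 -0.02381785 -0.1551859   0.54128318]
 [ 0.15474282  0.01944855 -0.98776334  0.96984867]
 [ 0.          0.          0.          1.        ]]
wrist [[376.85195155   0.         281.60332893]
 [  0.         376.85195155 206.74666185]
 [  0.           0.           1.        ]] -0.09459371810855295 [[ 0.3998116  -0.91659595 -0.00159815 -0.52380605]
 [-0.87279206 -0.38123611  0.3047836  -0.04042471]
 [-0.27997269 -0.12046116 -0.95242029  0.37956245]
 [ 0.          0.          0.          1.        ]]
```

View pics/side0.png

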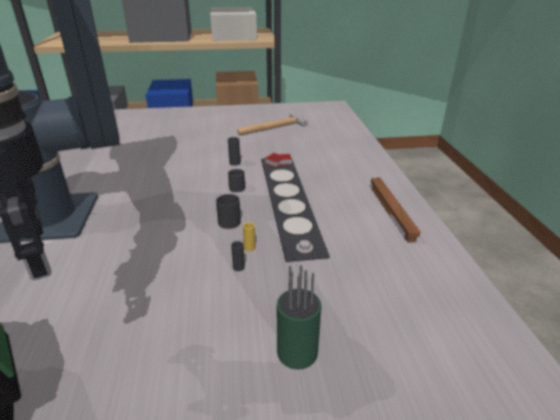

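View pics/top0.png

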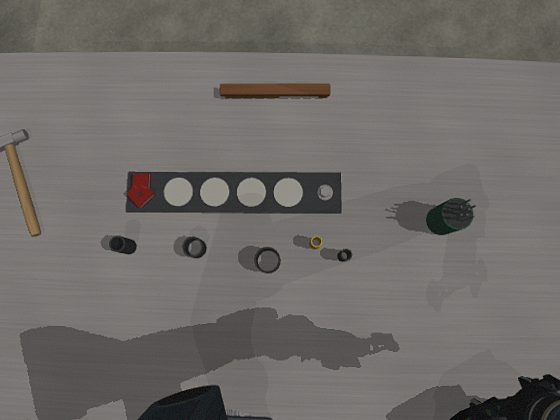

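View pics/wrist0.png

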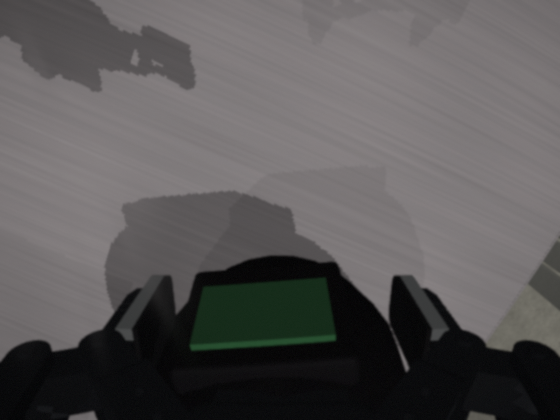

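The side and top pictures agree. In the top view the magnet is at the left (140,190), with pads at columns 178, 215, 251 and 288 on row 192 and the bolt at (325,192). The stubs look like: 36 at (123,244), 46 at (195,247), 56 at (267,260), 26 at (344,256). The yellow look-alike is at (316,242) and the tin at (455,215). I'll triangulate these next.

```bash
cat > h.py <<'E'
import numpy as np, cv2
from scipy.optimize import least_squares
from workcell import monitor, vision, bot
def ray(p,uv):
    K=p["K"];d=np.array([(uv[0]-K[0,2])/K[0,0],(uv[1]-K[1,2])/K[1,1]]);s=d.copy()
    for _ in range(30): s=d/(1+p["k1"]*(s@s))
    T=p["world_to_cam"];R=T[:3,:3];return -R.T@T[:3,3], R.T@np.array([s[0],s[1],1.])
def proj(p,X):
    T=p["world_to_cam"];c=T[:3,:3]@np.asarray(X,float)+T[:3,3];s=c[:2]/c[2];s=s*(1+p["k1"]*(s@s))
    return s*[p["K"][0,0],p["K"][1,1]]+p["K"][:2,2]
def atz(p,uv,z):
    o,d=ray(p,uv);return o+d*(z-o[2])/d[2]
def tri(obs):
    A=np.zeros((3,3));b=np.zeros(3);L=[]
    for p,uv in obs:
        o,d=ray(p,uv);d=d/np.linalg.norm(d);M=np.eye(3)-np.outer(d,d);A+=M;b+=M@o;L.append((o,M))
    X=np.linalg.solve(A,b);return X,max(np.linalg.norm(M@(X-o)) for o,M in L)
E
python3 - <<'E'
from h import *
P={n:vision.read_camera(n) for n in["top","side"]}
D={}
for q in ["p26_mid","p36_mid","p46_mid","p56_mid","pad_a","magnet","tin"]:
    for n in P:
        D[q,n]=vision.mark_of(P[n],q)
        print(q,n,[(np.round(r["pixel"],1).tolist(),round(float(r["p"]),2)) for r in D[q,n]])
    for a in D[q,"top"]:
        for b in D[q,"side"]:
            X,e=tri([(P["top"],a["pixel"]),(P["side"],b["pixel"])])
            if e<.012: print("   ",X.round(4),round(e,4))
E
```

```text
p26_mid top [([343.5, 255.0], 0.64), ([315.4, 238.9], 0.43)]
p26_mid side [([237.8, 259.8], 0.94)]
    [ 0.4537 -0.2447  0.0198] 0.0006
p36_mid top [([121.0, 245.8], 0.74), ([143.2, 188.6], 0.35)]
p36_mid side [([237.4, 151.0], 0.8)]
    [0.4665 0.2518 0.0361] 0.0061
p46_mid top [([194.1, 245.8], 0.77)]
p46_mid side [([236.6, 178.2], 0.71), ([277.8, 162.3], 0.37)]
    [0.4646 0.0878 0.0314] 0.0008
p56_mid top [([269.5, 257.3], 0.55)]
p56_mid side [([226.2, 211.6], 0.93)]
    [ 0.4387 -0.0809  0.0345] 0.0056
pad_a top [([288.4, 193.8], 0.9), ([182.3, 192.1], 0.71), ([252.5, 193.4], 0.66), ([215.7, 192.1], 0.59)]
pad_a side [([291.1, 201.7], 0.84), ([297.3, 224.1], 0.6), ([284.5, 189.2], 0.57), ([282.9, 173.3], 0.52)]
    [ 0.5803 -0.1186  0.0729] 0.0007
    [ 0.5943 -0.119   0.0103] 0.0022
    [ 0.5692 -0.1183  0.107 ] 0.0036
    [ 0.5634 -0.1181  0.1463] 0.0015
    [ 0.6173  0.1504 -0.0935] 0.0063
    [ 0.6396  0.1736 -0.1933] 0.0089
    [ 0.6009  0.1382 -0.0408] 0.0004
    [0.5917 0.1244 0.0185] 0.0029
    [ 0.5912 -0.0374  0.0226] 0.0026
    [ 0.6075 -0.032  -0.0503] 0.0045
    [ 0.5786 -0.0403  0.062 ] 0.0021
    [ 0.5719 -0.0436  0.107 ] 0.0
    [ 0.6049  0.0557 -0.0348] 0.0037
    [ 0.6241  0.0691 -0.1205] 0.0059
    [0.5904 0.0485 0.011 ] 0.0016
    [0.5825 0.0404 0.0629] 0.0008
magnet top [([146.7, 189.7], 0.81)]
magnet side [([276.2, 158.8], 0.78), ([280.8, 174.6], 0.64)]
    [0.5879 0.2049 0.0269] 0.0029
    [ 0.6027  0.2253 -0.0378] 0.0012
tin top [([440.9, 218.2], 0.92)]
tin side [([297.9, 349.8], 0.86)]
    [ 0.5427 -0.4702  0.0061] 0.0018
```

```bash
cat >> h.py <<'E'
DIM=dict(p26_mid=(.026,.06),p36_mid=(.036,.08),p46_mid=(.046,.05),p56_mid=(.056,.065))
def cylmask(p,x,y,z0,D,H):
    t=np.linspace(0,2*np.pi,60,endpoint=False)
    pts=[proj(p,[x+D/2*np.cos(a),y+D/2*np.sin(a),z]) for a in t for z in(z0,z0+H)]
    h=cv2.convexHull((np.array(pts)*16).round().astype(np.int32))
    m=np.zeros((420*1,560*1),np.uint8);cv2.fillConvexPoly(m,h,1,lineType=8,shift=4);return m,h.reshape(-1,2)/16
def hullc(p,x,y,z0,D,H):
    _,h=cylmask(p,x,y,z0,D,H);M=cv2.moments(h.astype(np.float32).reshape(-1,1,2));return np.array([M["m10"]/M["m00"],M["m01"]/M["m00"]]),M["m00"]
E
python3 - <<'E'
from h import *
P={n:vision.read_camera(n) for n in["top","side"]}
# pads
for n in P:
    im=P[n]["color"].astype(int); w=((im.min(2)>150)&(im.max(2)-im.min(2)<40)).astype(np.uint8)
    k,l,s,c=cv2.connectedComponentsWithStats(w)
    for i in range(1,k):
        if s[i,4]>60 and 170<c[i][0]<300 and 160<c[i][1]<240 or (s[i,4]>300): print(n,s[i].tolist(),c[i].round(1),atz(P[n],c[i],.008).round(4))
for q,(D,H) in DIM.items():
    obs=[]
    for n in P:
        for r in vision.regions_of(P[n],q):
            m=r["mask"]; ys,xs=np.nonzero(m); c=np.array([xs.mean(),ys.mean()])
            print(q,n,round(float(r["p"]),2),c.round(1),m.sum(),"bbox",xs.min(),ys.min(),xs.max(),ys.max())
            if not any(o[0] is P[n] for o in obs): obs.append((P[n],c,n))
    for sel in (obs,obs[:1],obs[1:]):
        f=lambda v:np.concatenate([hullc(p,v[0],v[1],0 if len(v)<3 else v[2],D,H)[0]-c for p,c,n in sel])
        s=least_squares(f,[.46,0.],x_scale=.01,diff_step=.01); print("   ",s.x.round(4),f(s.x).round(1),[round(hullc(p,*s.x,0,D,H)[1]) for p,c,n in sel])
    s=least_squares(f:=lambda v:np.concatenate([hullc(p,v[0],v[1],v[2],D,H)[0]-c for p,c,n in obs]),[.46,0,0.01],x_scale=.01,diff_step=.01);print("  freez",s.x.round(4))
E
```

```text
side [118, 102, 442, 318, 46946] [369.9 254.5] [ 0.7319 -0.2465  0.008 ]
side [84, 149, 34, 23, 473] [101.2 162.3] [0.0632 0.2832 0.008 ]
side [271, 170, 22, 11, 182] [281.4 175. ] [0.5919 0.1358 0.008 ]
side [275, 184, 24, 12, 224] [286.1 189.5] [0.5937 0.0509 0.008 ]
side [279, 200, 26, 14, 269] [291.6 206.1] [ 0.5957 -0.0343  0.008 ]
side [284, 218, 28, 16, 345] [297.2 225.1] [ 0.5964 -0.1193  0.008 ]
side [0, 220, 277, 200, 26167] [149.7 317.8] [ 0.2926 -0.3719  0.008 ]
side [245, 402, 68, 18, 701] [271.8 412.5] [ 0.4869 -0.5736  0.008 ]
p26_mid top 0.68 [344.5 255.1] 126 bbox 337 249 351 261
p26_mid top 0.57 [316.1 241.9] 47 bbox 311 237 320 248
p26_mid side 0.83 [238.1 255.3] 349 bbox 231 241 244 270
p26_mid side 0.76 [249.2 236.9] 298 bbox 243 223 255 251
    [0.4555 0.    ] [-111.4   -3.9   -3.4  -60.3] [150, 256]
    [0.4573 0.    ] [-111.4   -4.7] [150]
    [0.4528 0.    ] [ -4.5 -60.2] [257]
  freez [ 0.4537 -0.2449  0.001 ]
p36_mid top 0.93 [121.5 244.1] 373 bbox 109 235 134 253
p36_mid side 0.63 [234.  150.4] 277 bbox 228 137 239 164
    [0.4599 0.    ] [111.    4.6   2.2  41. ] [292, 479]
    [0.4582 0.    ] [111.    5.4] [292]
    [0.4613 0.    ] [ 2.7 41. ] [480]
  freez [0.4632 0.2474 0.0006]
p46_mid top 0.73 [192.8 247.3] 268 bbox 181 237 205 258
p46_mid side 0.76 [236.1 180.7] 362 bbox 228 169 245 192
    [0.4613 0.    ] [40.6  1.5  0.9 16. ] [397, 444]
    [0.4615 0.    ] [40.6  1.4] [397]
    [0.4616 0.    ] [ 1.1 16. ] [444]
  freez [ 0.4624  0.0917 -0.0034]
p56_mid top 0.65 [264.9 260.4] 228 bbox 254 247 278 274
p56_mid side 0.68 [228.  211.4] 743 bbox 216 194 240 228
    [0.4375 0.    ] [-32.5  -1.1  -0.6 -16.7] [603, 700]
    [0.438 0.   ] [-32.5  -1.3] [603]
    [0.4364 0.    ] [ -1.  -16.7] [701]
  freez [ 0.4387 -0.     -0.0624]
```

Run:
```python
from h import *
P={n:vision.read_camera(n) for n in["top","side"]}
im=P["top"]["color"]; print(im[192,178],im[225,178],im[192,160])
C={}
for n,th,roi in(("top",None,(160,175,305,210)),("side",150,(260,165,320,240))):
    x0,y0,x1,y1=roi;g=P[n]["color"].min(2)[y0:y1,x0:x1]
    t,w=cv2.threshold(g,0,1,cv2.THRESH_OTSU);k,l,s,c=cv2.connectedComponentsWithStats(w)
    C[n]=sorted([(c[i]+[x0,y0]) for i in range(1,k) if 120<s[i,4]<1500],key=lambda a:a[0]);print(n,t,[s[i].tolist() for i in range(k)])
for a,b in zip(C["top"],C["side"]): print(a.round(1),atz(P["top"],a,.008).round(4),atz(P["side"],b,.008).round(4),tri([(P["top"],a),(P["side"],b)])[0].round(4))
st=dict(p26_mid=(.4537,-.2449,0,344.5,255.1,238.1,255.3),p36_mid=(.4632,.2474,0,121.5,244.1,234,150.4),p46_mid=(.4624,.0917,0,192.8,247.3,236.1,180.7),p56_mid=(.4387,-.0809,0,264.9,260.4,228,211.4))
# own dark-mask centroids
for q,v in st.items():
    D,H=DIM[q]; obs=[]
    for n in P:
        m,h=cylmask(P[n],*v[:3],D,H); roi=cv2.dilate(m,np.ones((9,9)))
        obs.append((P[n],np.array(v[3:5] if n=="top" else v[5:7])))
    for sel,nm in ((obs,"both"),(obs[:1],"top"),(obs[1:],"side")):
        f=lambda u:np.concatenate([hullc(p,u[0],u[1],0,D,H)[0]-c for p,c in sel])
        s=least_squares(f,v[:2],x_scale=.01,diff_step=.01); print(q,nm,s.x.round(4),f(s.x).round(1))
o=cv2.resize(P["top"]["color"][165:285,90:370],None,fx=2.8,fy=2.8,interpolation=2);cv2.imwrite("pics/topz.png",o)
o=cv2.resize(P["side"]["color"][125:285,200:330],None,fx=3.6,fy=3.6,interpolation=2);cv2.imwrite("pics/sidez.png",o)
```

```text
[137 145 148] [120 123 127] [57 55 55]
top 93.0 [[0, 0, 145, 35, 2449], [4, 3, 29, 28, 649], [40, 3, 29, 29, 655], [77, 3, 29, 29, 657], [114, 3, 29, 29, 665]]
side 118.0 [[2, 0, 58, 75, 1616], [0, 0, 20, 75, 816], [35, 0, 25, 64, 822], [10, 4, 24, 13, 232], [14, 18, 25, 14, 281], [18, 34, 27, 15, 329], [23, 52, 29, 17, 404]]
[177.9 191.4] [0.5922 0.1372 0.008 ] [ 0.5295 -0.0545  0.008 ] [ 0.583   0.1663 -0.126 ]
[214.2 191.5] [0.5939 0.0526 0.008 ] [0.5921 0.136  0.008 ] [0.5822 0.0448 0.0565]
[250.9 191.7] [ 0.5953 -0.0324  0.008 ] [0.5935 0.0509 0.008 ] [ 0.583  -0.0363  0.0585]
[287.8 191.9] [ 0.5969 -0.1175  0.008 ] [ 0.595  -0.0342  0.008 ] [ 0.584  -0.1172  0.0606]
p26_mid both [ 0.4538 -0.2446] [-0.2 -0.3 -0.2  0.3]
p26_mid top [ 0.4532 -0.245 ] [-0. -0.]
p26_mid side [ 0.4542 -0.2438] [-0.  0.]
p36_mid both [0.4633 0.2478] [-0.   0.2  0.2  0.1]
p36_mid top [0.4636 0.2477] [-0. -0.]
p36_mid side [0.4626 0.2487] [0. 0.]
p46_mid both [0.4622 0.0903] [ 0.3  0.  -0.  -0.8]
p46_mid top [0.4622 0.0911] [0. 0.]
p46_mid side [0.4621 0.0855] [-0.  0.]
p56_mid both [ 0.4369 -0.0726] [ 0.6 -0.2 -0.3 -1.3]
p56_mid top [ 0.4365 -0.0713] [-0.  0.]
p56_mid side [ 0.4374 -0.0783] [0. 0.]
```

View pics/topz.png

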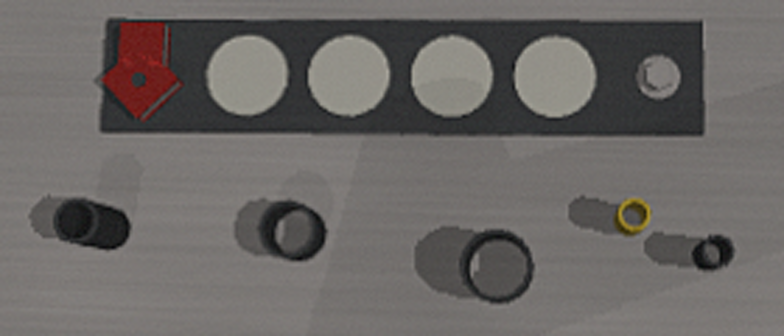

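View pics/sidez.png

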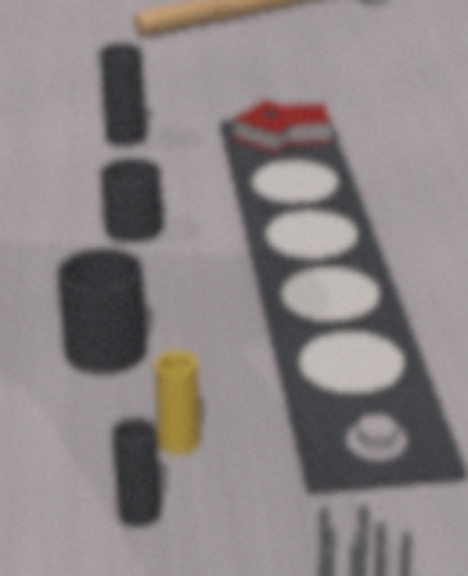

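Both views confirm the layout: magnet at +y, so the targets from it are 56, 46, 36, 26, and the black 26 mm stub is the one at (344,256) in the top view. I'll turn the tool so the jaws open along world x.

```bash
python3 -m creep '[{"rz":-6.6,"tz":-0.01},{"rz":-6.6,"tz":-0.01},{"rz":-6.6},{"rz":-6.6},{"rz":-6.6},{"rz":-6.6},{"rz":-6.6},{"rz":-6.6}]' 60; python3 -m creep '[{"rz":-6.8},{"rz":-6.8},{"ty":0.04,"tx":0.04},{"ty":0.04,"tx":0.04},{"ty":0.04,"tx":0.04},{"ty":0.04,"tx":0.04},{"ty":0.04,"tx":0.03},{"ty":0.03,"tx":0.03}]'
python3 - <<'E'
from h import *
p=vision.read_camera("wrist");cv2.imwrite("pics/w1.png",p["color"])
s=monitor.state();print(s["ee_pos"],s["tool_rot"],s["time"],s["joint_pos"])
for q,X in dict(p26=(.4538,-.2446,.06)).items(): print(proj(p,X))
E
```

```text
[ 0.20963556 -0.4813063   0.25630715] [ 9.78983965e-01  2.03937236e-01 -5.87278447e-06 -1.29409067e-05] 1.6 [-1.28779497e+00  4.79876185e-02  9.91783869e-02  1.62201381e+00
 -9.70318489e-06  1.44304167e+00]
[ 126.90046529 -215.50293445]invalid input at $[0]: expected keys rx, ry, rz, tx, ty, tz, jaw
invalid input at $[0]: expected keys rx, ry, rz, tx, ty, tz, jaw
```

View pics/w1.png

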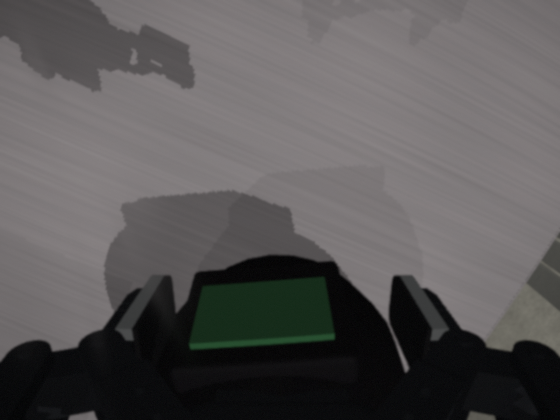

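The call was refused because every row needs all its keys. Nothing moved, and the picture is unchanged.

```bash
python3 -m creep '[{"rx":0,"ry":0,"rz":-6.6,"tx":0,"ty":0,"tz":-0.01,"jaw":0.085},{"rx":0,"ry":0,"rz":-6.6,"tx":0,"ty":0,"tz":-0.01,"jaw":0.085},{"rx":0,"ry":0,"rz":-6.6,"tx":0,"ty":0,"tz":0,"jaw":0.085},{"rx":0,"ry":0,"rz":-6.6,"tx":0,"ty":0,"tz":0,"jaw":0.085},{"rx":0,"ry":0,"rz":-6.6,"tx":0,"ty":0,"tz":0,"jaw":0.085},{"rx":0,"ry":0,"rz":-6.6,"tx":0,"ty":0,"tz":0,"jaw":0.085},{"rx":0,"ry":0,"rz":-6.6,"tx":0,"ty":0,"tz":0,"jaw":0.085},{"rx":0,"ry":0,"rz":-6.6,"tx":0,"ty":0,"tz":0,"jaw":0.085}]' 60; python3 -m creep '[{"rx":0,"ry":0,"rz":-6.8,"tx":0,"ty":0,"tz":0,"jaw":0.085},{"rx":0,"ry":0,"rz":-6.8,"tx":0,"ty":0,"tz":0,"jaw":0.085},{"rx":0,"ry":0,"rz":0,"tx":0.03,"ty":0.03,"tz":0,"jaw":0.085},{"rx":0,"ry":0,"rz":0,"tx":0.03,"ty":0.03,"tz":0,"jaw":0.085},{"rx":0,"ry":0,"rz":0,"tx":0.03,"ty":0.03,"tz":0,"jaw":0.085},{"rx":0,"ry":0,"rz":0,"tx":0.03,"ty":0.03,"tz":0,"jaw":0.085},{"rx":0,"ry":0,"rz":0,"tx":0.03,"ty":0.03,"tz":0,"jaw":0.085},{"rx":0,"ry":0,"rz":0,"tx":0.02,"ty":0.03,"tz":0,"jaw":0.085}]'
python3 - <<'E'
from h import *
p=vision.read_camera("wrist");cv2.imwrite("pics/w2.png",p["color"])
s=monitor.state();print(s["ee_pos"],s["tool_rot"],s["time"],s["joint_pos"])
for q,X in dict(p26=(.4538,-.2446,.06)).items(): print(proj(p,X))
E
```

```text
time: 2.27
ee_pos: [0.2096, -0.4813, 0.2763]
tool_rot: [0.784, 0.62, -0.0, -0.0]
ft_force: [-0.3, 0.1, 0.1]
gripper_width: 0.994
time: 2.93
ee_pos: [0.3881, -0.3117, 0.277]
tool_rot: [0.707, 0.707, 0.0, 0.0]
ft_force: [0.8, -0.4, -0.2]
gripper_width: 0.993
[ 0.39311872 -0.30847183  0.27654512] [0.7051178  0.709082   0.00330605 0.00082155] 2.9833 [-0.80350936 -0.01404242  0.07671429  1.66004854  0.00664502  0.76168569]
[358.1672193  100.78727027]
```

View pics/w2.png

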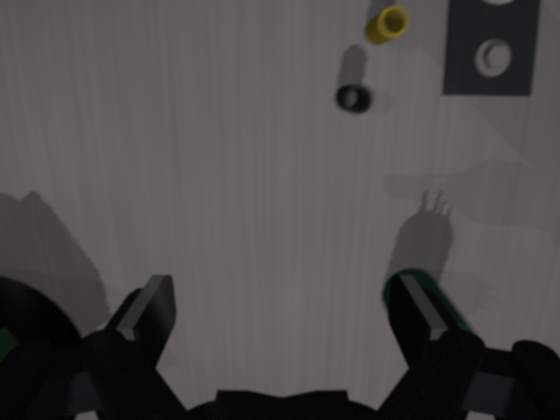

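Black 26 mm stub rim at (354,97), yellow look-alike at (393,22), bolt head at (493,57). I'll move closer and measure from a settled pose.

```bash
python3 -m creep '[{"rx":0,"ry":0,"rz":0,"tx":0,"ty":0.032,"tz":0.03,"jaw":0.07},{"rx":0,"ry":0,"rz":0,"tx":0,"ty":0.032,"tz":0.03,"jaw":0.07},{"rx":0,"ry":0,"rz":0,"tx":0,"ty":0,"tz":0.02,"jaw":0.07},{"rx":0,"ry":0,"rz":0,"tx":0,"ty":0,"tz":0,"jaw":0.07},{"rx":0,"ry":0,"rz":0,"tx":0,"ty":0,"tz":0,"jaw":0.07},{"rx":0,"ry":0,"rz":0,"tx":0,"ty":0,"tz":0,"jaw":0.07}]'
cat >> h.py <<'E'
def look(name,pts):
    p=vision.read_camera("wrist");im=p["color"].copy();s=monitor.state();print("t",s["time"],s["ee_pos"].round(4),s["tool_rot"].round(4),s["gripper_width"])
    for q,(x,y,D,H,z0) in pts.items():
        for z in(z0,z0+H):
            c=np.array([proj(p,[x+D/2*np.cos(a),y+D/2*np.sin(a),z]) for a in np.linspace(0,6.283,60)])
            cv2.polylines(im,[c.round().astype(np.int32).reshape(-1,1,2)],True,(0,255,255) if z>z0 else (255,200,0),1)
    cv2.imwrite(f"pics/{name}.png",im);cv2.imwrite(f"pics/{name}_raw.png",p["color"]);return p
E
python3 - <<'E'
from h import *
p=look("w3",dict(a=(.4538,-.2446,.026,.06,0)))
for r in vision.regions_of(p,"p26_mid"):
    ys,xs=np.nonzero(r["mask"]);print(r["p"],xs.mean(),ys.mean(),xs.min(),xs.max(),ys.min(),ys.max())
print([(r["pixel"],r["p"]) for r in vision.mark_of(p,"p26_mid")],proj(p,(.4538,-.2446,.03)))
E
```

```text
time: 3.48
ee_pos: [0.4477, -0.3149, 0.2009]
tool_rot: [0.708, 0.706, -0.0, 0.001]
ft_force: [-0.5, -0.0, 0.3]
gripper_width: 0.819
t 3.5333 [ 0.448  -0.3153  0.2018] [0.7078 0.7064 0.     0.0018] 0.8211962479324778
0.77 288.8720770288858 100.00962861072902 270 307 80 118
0.6 324.55445544554453 13.625962596259626 305 351 0 29
[([325.9, 2.7], 0.95), ([291.1, 94.5], 0.59)] [290.3483563   97.74107618]
```

View pics/w3.png

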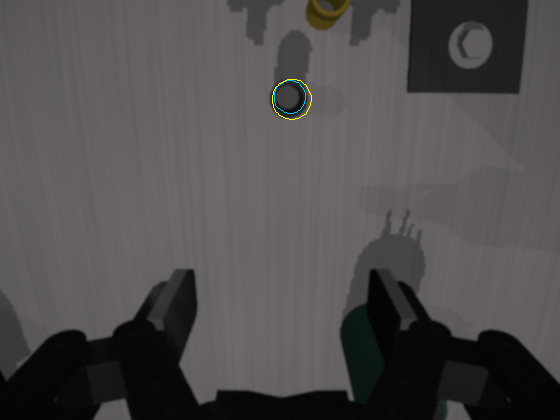

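The stub sits about 2.5 px left of the prediction, so at roughly x 0.452, y -0.245. I'll go over it and down.

```bash
python3 -m creep '[{"rx":0,"ry":0,"rz":0,"tx":0.035,"ty":0.002,"tz":0.02,"jaw":0.06},{"rx":0,"ry":0,"rz":0,"tx":0.035,"ty":0.002,"tz":0.02,"jaw":0.06},{"rx":0,"ry":0,"rz":0,"tx":0,"ty":0,"tz":0,"jaw":0.06},{"rx":0,"ry":0,"rz":0,"tx":0,"ty":0,"tz":0,"jaw":0.06},{"rx":0,"ry":0,"rz":0,"tx":0,"ty":0,"tz":0,"jaw":0.06}]'
python3 - <<'E'
from h import *
p=look("w4",dict(a=(.4522,-.2453,.026,.06,0)))
E
```

```text
time: 4.05
ee_pos: [0.4525, -0.245, 0.1609]
tool_rot: [0.707, 0.707, 0.0, 0.002]
ft_force: [-0.2, 0.6, 1.0]
gripper_width: 0.702
t 4.1 [ 0.453  -0.2458  0.1616] [7.077e-01 7.065e-01 2.000e-04 2.400e-03] 0.7052168742290372
```

View pics/w4.png

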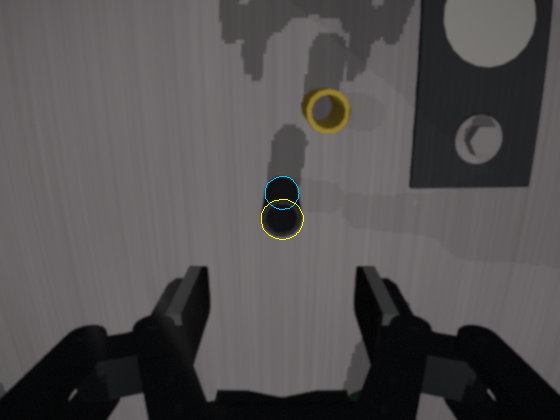

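The overlay sits on the stub rim at (282,218), centred between the jaws. I'll descend and grip.

```bash
python3 -m creep '[{"rx":0,"ry":0,"rz":0,"tx":0,"ty":0,"tz":0.035,"jaw":0.06},{"rx":0,"ry":0,"rz":0,"tx":0,"ty":0,"tz":0.035,"jaw":0.06},{"rx":0,"ry":0,"rz":0,"tx":0,"ty":0,"tz":0.03,"jaw":0.06},{"rx":0,"ry":0,"rz":0,"tx":0,"ty":0,"tz":0.015,"jaw":0.06},{"rx":0,"ry":0,"rz":0,"tx":0,"ty":0,"tz":0,"jaw":0.06},{"rx":0,"ry":0,"rz":0,"tx":0,"ty":0,"tz":0,"jaw":0.0},{"rx":0,"ry":0,"rz":0,"tx":0,"ty":0,"tz":0,"jaw":0.0},{"rx":0,"ry":0,"rz":0,"tx":0,"ty":0,"tz":0,"jaw":0.0}]' 50;  python3 -m creep '[{"rx":0,"ry":0,"rz":0,"tx":0,"ty":0,"tz":0,"jaw":0.0},{"rx":0,"ry":0,"rz":0,"tx":0,"ty":0,"tz":0,"jaw":0.0},{"rx":0,"ry":0,"rz":0,"tx":0,"ty":0,"tz":0,"jaw":0.0},{"rx":0,"ry":0,"rz":0,"tx":0,"ty":0,"tz":0,"jaw":0.0}]'
```

```text
time: 4.77
ee_pos: [0.4539, -0.2462, 0.0474]
tool_rot: [0.708, 0.706, 0.0, 0.003]
ft_force: [0.1, 0.2, 15.2]
gripper_width: 0.286
time: 5.1
ee_pos: [0.4541, -0.2461, 0.0475]
tool_rot: [0.708, 0.707, 0.0, 0.003]
ft_force: [0.4, -1.3, 5.3]
gripper_width: 0.284
```

Gripped at 24 mm opening. I'll lift, then carry it over the farthest pad.

```bash
python3 -m creep '[{"rx":0,"ry":0,"rz":0,"tx":0,"ty":0,"tz":-0.025,"jaw":0.0},{"rx":0,"ry":0,"rz":0,"tx":0,"ty":0,"tz":-0.035,"jaw":0.0},{"rx":0,"ry":0,"rz":0,"tx":0,"ty":0,"tz":-0.035,"jaw":0.0},{"rx":0,"ry":0,"rz":0,"tx":0.025,"ty":0.03,"tz":0,"jaw":0.0},{"rx":0,"ry":0,"rz":0,"tx":0.025,"ty":0.03,"tz":0,"jaw":0.0},{"rx":0,"ry":0,"rz":0,"tx":0.025,"ty":0.03,"tz":0,"jaw":0.0},{"rx":0,"ry":0,"rz":0,"tx":0.025,"ty":0.03,"tz":0,"jaw":0.0},{"rx":0,"ry":0,"rz":0,"tx":0.02,"ty":0.015,"tz":0,"jaw":0.0}]'
python3 -m creep '[{"rx":0,"ry":0,"rz":0,"tx":0.007,"ty":0.0075,"tz":0,"jaw":0.0},{"rx":0,"ry":0,"rz":0,"tx":0,"ty":0,"tz":0,"jaw":0.0},{"rx":0,"ry":0,"rz":0,"tx":0,"ty":0,"tz":0,"jaw":0.0},{"rx":0,"ry":0,"rz":0,"tx":0,"ty":0,"tz":0,"jaw":0.0}]'
python3 - <<'E'
from h import *
p=look("w5",dict(a=(.5966,-.1184,.068,0,.008),b=(.5950,-.0334,.068,0,.008),c=(.593,.0517,.068,0,.008),d=(.592,.1366,.068,0,.008)))
E
```

```text
time: 5.77
ee_pos: [0.5902, -0.1224, 0.1398]
tool_rot: [0.707, 0.707, 0.001, 0.001]
ft_force: [0.2, -1.0, -1.3]
gripper_width: 0.29
time: 6.1
ee_pos: [0.5938, -0.1184, 0.1393]
tool_rot: [0.708, 0.706, -0.001, -0.0]
ft_force: [0.3, 0.2, -0.9]
gripper_width: 0.281
t 6.15 [ 0.5937 -0.1187  0.1394] [ 7.081e-01  7.061e-01 -4.000e-04 -1.000e-04] 0.28621368908658584
```

View pics/w5.png

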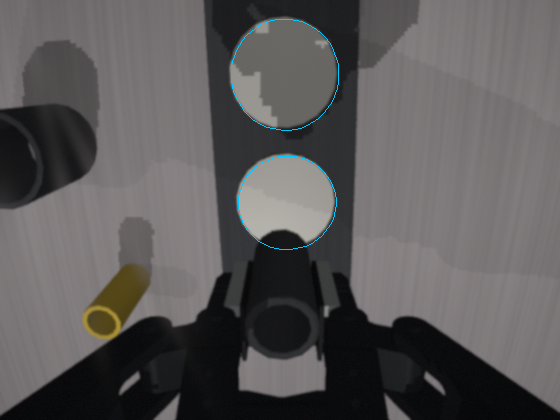

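The pad overlays match the picture at (286,202) and (284,73). The held stub hangs above the far pad. I'll lower it.

```bash
python3 -m creep '[{"rx":0,"ry":0,"rz":0,"tx":0,"ty":0.003,"tz":0.03,"jaw":0.0},{"rx":0,"ry":0,"rz":0,"tx":0,"ty":0,"tz":0.03,"jaw":0.0},{"rx":0,"ry":0,"rz":0,"tx":0,"ty":0,"tz":0.015,"jaw":0.0},{"rx":0,"ry":0,"rz":0,"tx":0,"ty":0,"tz":0.006,"jaw":0.0},{"rx":0,"ry":0,"rz":0,"tx":0,"ty":0,"tz":0,"jaw":0.0},{"rx":0,"ry":0,"rz":0,"tx":0,"ty":0,"tz":0,"jaw":0.0},{"rx":0,"ry":0,"rz":0,"tx":0,"ty":0,"tz":0,"jaw":0.0}]'
```

```text
time: 6.73
ee_pos: [0.5982, -0.1184, 0.0597]
tool_rot: [0.708, 0.706, 0.001, 0.001]
ft_force: [-0.9, 0.3, -0.6]
gripper_width: 0.285
```

```bash
python3 -m creep '[{"rx":0,"ry":0,"rz":0,"tx":0,"ty":-0.0015,"tz":0.0025,"jaw":0.0},{"rx":0,"ry":0,"rz":0,"tx":0,"ty":0,"tz":0.001,"jaw":0.0},{"rx":0,"ry":0,"rz":0,"tx":0,"ty":0,"tz":0,"jaw":0.0},{"rx":0,"ry":0,"rz":0,"tx":0,"ty":0,"tz":0,"jaw":0.0}]'
```

```text
time: 7.07
ee_pos: [0.5966, -0.1177, 0.0556]
tool_rot: [0.708, 0.707, 0.0, 0.001]
ft_force: [-0.4, -0.4, 2.1]
gripper_width: 0.284
```

The stub is touching down at about 2 N. I'll release and rise.

```bash
python3 -m creep '[{"rx":0,"ry":0,"rz":0,"tx":0,"ty":0,"tz":0,"jaw":0.045},{"rx":0,"ry":0,"rz":0,"tx":0,"ty":0,"tz":0,"jaw":0.06},{"rx":0,"ry":0,"rz":0,"tx":0,"ty":0,"tz":0,"jaw":0.06},{"rx":0,"ry":0,"rz":0,"tx":0,"ty":0,"tz":-0.02,"jaw":0.06},{"rx":0,"ry":0,"rz":0,"tx":0,"ty":0,"tz":-0.035,"jaw":0.085},{"rx":0,"ry":0,"rz":0,"tx":0,"ty":0,"tz":-0.035,"jaw":0.085},{"rx":0,"ry":0,"rz":0,"tx":0,"ty":0,"tz":-0.035,"jaw":0.085},{"rx":0,"ry":0,"rz":0,"tx":0,"ty":0,"tz":-0.02,"jaw":0.085}]'
python3 -m creep '[{"rx":0,"ry":0,"rz":0,"tx":0,"ty":-0.035,"tz":0,"jaw":0.085},{"rx":0,"ry":0,"rz":0,"tx":0,"ty":-0.035,"tz":0,"jaw":0.085},{"rx":0,"ry":0,"rz":0,"tx":0,"ty":-0.035,"tz":0,"jaw":0.085},{"rx":0,"ry":0,"rz":0,"tx":0,"ty":-0.035,"tz":0,"jaw":0.085},{"rx":0,"ry":0,"rz":0,"tx":0,"ty":-0.02,"tz":0,"jaw":0.085},{"rx":0,"ry":0,"rz":0,"tx":0,"ty":0,"tz":0,"jaw":0.085},{"rx":0,"ry":0,"rz":0,"tx":0,"ty":0,"tz":0,"jaw":0.085},{"rx":0,"ry":0,"rz":0,"tx":0,"ty":0,"tz":0,"jaw":0.085}]'
python3 - <<'E'
from h import *
p=look("w6",dict(a=(.5966,-.1184,.026,.06,.008),b=(.437,-.075,.056,.065,0)))
E
```

```text
time: 7.73
ee_pos: [0.5975, -0.1177, 0.2047]
tool_rot: [0.707, 0.707, 0.001, 0.003]
ft_force: [0.5, -0.2, -0.5]
gripper_width: 0.996
time: 8.4
ee_pos: [0.4368, -0.1174, 0.2001]
tool_rot: [0.708, 0.707, 0.0, 0.001]
ft_force: [0.7, -0.3, 0.3]
gripper_width: 0.996
t 8.45 [ 0.437  -0.1174  0.2   ] [7.074e-01 7.068e-01 3.000e-04 5.000e-04] 0.9926257614187002
```

View pics/w6.png

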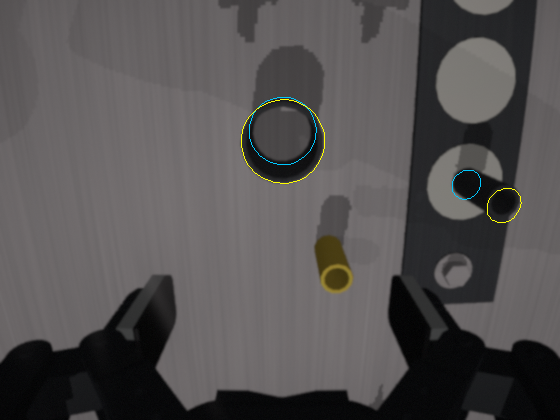

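The 26 mm stub stands on its pad as predicted, with its rim at (503,205). The 56 mm stub's rim at (283,141) matches the estimate (0.437, -0.075), so I'll grasp it.

```bash
python3 -m creep '[{"rx":0,"ry":0,"rz":0,"tx":0.021,"ty":0,"tz":0.02,"jaw":0.085},{"rx":0,"ry":0,"rz":0,"tx":0.021,"ty":0,"tz":0.02,"jaw":0.085},{"rx":0,"ry":0,"rz":0,"tx":0,"ty":0,"tz":0.035,"jaw":0.085},{"rx":0,"ry":0,"rz":0,"tx":0,"ty":0,"tz":0.035,"jaw":0.085},{"rx":0,"ry":0,"rz":0,"tx":0,"ty":0,"tz":0.03,"jaw":0.085},{"rx":0,"ry":0,"rz":0,"tx":0,"ty":0,"tz":0.015,"jaw":0.085},{"rx":0,"ry":0,"rz":0,"tx":0,"ty":0,"tz":0,"jaw":0.085},{"rx":0,"ry":0,"rz":0,"tx":0,"ty":0,"tz":0,"jaw":0.085}]'
python3 -m creep '[{"rx":0,"ry":0,"rz":0,"tx":0,"ty":0,"tz":0,"jaw":0.0},{"rx":0,"ry":0,"rz":0,"tx":0,"ty":0,"tz":0,"jaw":0.0},{"rx":0,"ry":0,"rz":0,"tx":0,"ty":0,"tz":0,"jaw":0.0},{"rx":0,"ry":0,"rz":0,"tx":0,"ty":0,"tz":0,"jaw":0.0},{"rx":0,"ry":0,"rz":0,"tx":0,"ty":0,"tz":0,"jaw":0.0}]' 60
```

```text
time: 9.12
ee_pos: [0.4359, -0.0749, 0.0439]
tool_rot: [0.707, 0.707, -0.001, -0.001]
ft_force: [1.1, 0.8, 0.6]
gripper_width: 0.998
time: 9.53
ee_pos: [0.4382, -0.076, 0.0474]
tool_rot: [0.708, 0.707, 0.001, 0.002]
ft_force: [-0.0, -0.0, 6.6]
gripper_width: 0.641
```

```bash
python3 -m creep '[{"rx":0,"ry":0,"rz":0,"tx":0,"ty":0,"tz":-0.025,"jaw":0.0},{"rx":0,"ry":0,"rz":0,"tx":0,"ty":0,"tz":-0.035,"jaw":0.0},{"rx":0,"ry":0,"rz":0,"tx":0,"ty":0,"tz":-0.035,"jaw":0.0},{"rx":0,"ry":0,"rz":0,"tx":0.03,"ty":0.025,"tz":0,"jaw":0.0},{"rx":0,"ry":0,"rz":0,"tx":0.03,"ty":0.025,"tz":0,"jaw":0.0},{"rx":0,"ry":0,"rz":0,"tx":0.03,"ty":0.025,"tz":0,"jaw":0.0},{"rx":0,"ry":0,"rz":0,"tx":0.03,"ty":0.025,"tz":0,"jaw":0.0},{"rx":0,"ry":0,"rz":0,"tx":0.03,"ty":0.025,"tz":0,"jaw":0.0}]'
python3 -m creep '[{"rx":0,"ry":0,"rz":0,"tx":0.03,"ty":0.02,"tz":0,"jaw":0.0},{"rx":0,"ry":0,"rz":0,"tx":0.02,"ty":0.008,"tz":0,"jaw":0.0},{"rx":0,"ry":0,"rz":0,"tx":0.011,"ty":0,"tz":0,"jaw":0.0},{"rx":0,"ry":0,"rz":0,"tx":0,"ty":0,"tz":0,"jaw":0.0},{"rx":0,"ry":0,"rz":0,"tx":0,"ty":0,"tz":0,"jaw":0.0},{"rx":0,"ry":0,"rz":0,"tx":0,"ty":0,"tz":0,"jaw":0.0}]'
python3 - <<'E'
from h import *
p=look("w7",dict(c=(.593,.0517,.068,0,.008),d=(.592,.1366,.068,0,.008)))
E
```

```text
time: 10.2
ee_pos: [0.5619, 0.0761, 0.1392]
tool_rot: [0.708, 0.707, -0.0, -0.0]
ft_force: [0.3, -1.7, -3.6]
gripper_width: 0.646
time: 10.7
ee_pos: [0.5886, 0.1344, 0.1394]
tool_rot: [0.708, 0.706, -0.001, -0.0]
ft_force: [-0.3, -0.9, -3.8]
gripper_width: 0.644
t 10.75 [0.5887 0.1342 0.1396] [ 7.080e-01  7.062e-01 -6.000e-04 -0.000e+00] 0.647861490216168
```

View pics/w7.png

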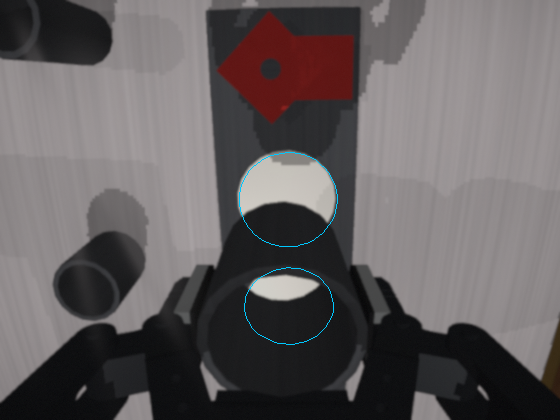

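The pad beside the magnet shows at (288,200) with the magnet at (270,68), and the overlay matches. I'll lower it.

```bash
python3 -m creep '[{"rx":0,"ry":0,"rz":0,"tx":0.0015,"ty":0.002,"tz":0.03,"jaw":0.0},{"rx":0,"ry":0,"rz":0,"tx":0,"ty":0,"tz":0.03,"jaw":0.0},{"rx":0,"ry":0,"rz":0,"tx":0,"ty":0,"tz":0.015,"jaw":0.0},{"rx":0,"ry":0,"rz":0,"tx":0,"ty":0,"tz":0.006,"jaw":0.0},{"rx":0,"ry":0,"rz":0,"tx":0,"ty":0,"tz":0.002,"jaw":0.0},{"rx":0,"ry":0,"rz":0,"tx":0,"ty":0,"tz":0,"jaw":0.0},{"rx":0,"ry":0,"rz":0,"tx":0,"ty":0,"tz":0,"jaw":0.0},{"rx":0,"ry":0,"rz":0,"tx":0,"ty":0,"tz":0,"jaw":0.0}]'
```

```text
time: 11.42
ee_pos: [0.5926, 0.1369, 0.0584]
tool_rot: [0.708, 0.707, 0.001, 0.001]
ft_force: [0.4, 0.4, -3.0]
gripper_width: 0.642
```

```bash
python3 -m creep '[{"rx":0,"ry":0,"rz":0,"tx":-0.001,"ty":0,"tz":0.002,"jaw":0.0},{"rx":0,"ry":0,"rz":0,"tx":0,"ty":0,"tz":0.001,"jaw":0.0},{"rx":0,"ry":0,"rz":0,"tx":0,"ty":0,"tz":0,"jaw":0.0},{"rx":0,"ry":0,"rz":0,"tx":0,"ty":0,"tz":0,"jaw":0.0}]'
```

```text
time: 11.75
ee_pos: [0.5925, 0.136, 0.0555]
tool_rot: [0.708, 0.707, 0.001, 0.001]
ft_force: [-0.5, -0.5, 2.7]
gripper_width: 0.648
```

Contact again, with the force going from -3 to +2.7 N. I'll release, rise and go to the 46 mm stub.

```bash
python3 -m creep '[{"rx":0,"ry":0,"rz":0,"tx":0,"ty":0,"tz":0,"jaw":0.07},{"rx":0,"ry":0,"rz":0,"tx":0,"ty":0,"tz":0,"jaw":0.085},{"rx":0,"ry":0,"rz":0,"tx":0,"ty":0,"tz":0,"jaw":0.085},{"rx":0,"ry":0,"rz":0,"tx":0,"ty":0,"tz":-0.02,"jaw":0.085},{"rx":0,"ry":0,"rz":0,"tx":0,"ty":0,"tz":-0.035,"jaw":0.085},{"rx":0,"ry":0,"rz":0,"tx":0,"ty":0,"tz":-0.035,"jaw":0.085},{"rx":0,"ry":0,"rz":0,"tx":0,"ty":0,"tz":-0.035,"jaw":0.085},{"rx":0,"ry":0,"rz":0,"tx":0,"ty":0,"tz":-0.02,"jaw":0.085}]'
python3 -m creep '[{"rx":0,"ry":0,"rz":0,"tx":-0.02,"ty":-0.03,"tz":0,"jaw":0.085},{"rx":0,"ry":0,"rz":0,"tx":-0.02,"ty":-0.03,"tz":0,"jaw":0.085},{"rx":0,"ry":0,"rz":0,"tx":-0.02,"ty":-0.03,"tz":0,"jaw":0.085},{"rx":0,"ry":0,"rz":0,"tx":-0.02,"ty":-0.03,"tz":0,"jaw":0.085},{"rx":0,"ry":0,"rz":0,"tx":-0.011,"ty":-0.0105,"tz":0,"jaw":0.085},{"rx":0,"ry":0,"rz":0,"tx":0,"ty":0,"tz":0,"jaw":0.085},{"rx":0,"ry":0,"rz":0,"tx":0,"ty":0,"tz":0,"jaw":0.085},{"rx":0,"ry":0,"rz":0,"tx":0,"ty":0,"tz":0,"jaw":0.085}]'
python3 - <<'E'
from h import *
p=look("w8",dict(a=(.592,.137,.056,.065,.008),b=(.462,.0905,.046,.05,0)))
E
```

```text
time: 12.42
ee_pos: [0.5929, 0.1364, 0.2036]
tool_rot: [0.707, 0.707, 0.002, 0.002]
ft_force: [0.6, 0.7, 1.0]
gripper_width: 0.997
time: 13.08
ee_pos: [0.4617, 0.0456, 0.199]
tool_rot: [0.707, 0.707, 0.001, 0.0]
ft_force: [0.6, -0.6, 0.0]
gripper_width: 0.998
t 13.1333 [0.4618 0.0457 0.1989] [7.073e-01 7.069e-01 5.000e-04 2.000e-04] 0.9962789765376548
```

View pics/w8.png

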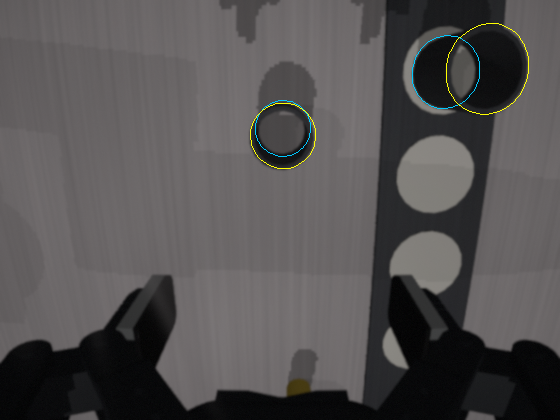

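The 46 mm rim at (283,135) fits the overlay, and the 56 mm stub stands on its pad around (487,68). I'll grasp the 46.

```bash
python3 -m creep '[{"rx":0,"ry":0,"rz":0,"tx":0.023,"ty":0,"tz":0.02,"jaw":0.085},{"rx":0,"ry":0,"rz":0,"tx":0.022,"ty":0,"tz":0.02,"jaw":0.085},{"rx":0,"ry":0,"rz":0,"tx":0,"ty":0,"tz":0.035,"jaw":0.085},{"rx":0,"ry":0,"rz":0,"tx":0,"ty":0,"tz":0.035,"jaw":0.085},{"rx":0,"ry":0,"rz":0,"tx":0,"ty":0,"tz":0.035,"jaw":0.075},{"rx":0,"ry":0,"rz":0,"tx":0,"ty":0,"tz":0.016,"jaw":0.075},{"rx":0,"ry":0,"rz":0,"tx":0,"ty":0,"tz":0,"jaw":0.075},{"rx":0,"ry":0,"rz":0,"tx":0,"ty":0,"tz":0,"jaw":0.075}]'
python3 -m creep '[{"rx":0,"ry":0,"rz":0,"tx":0,"ty":0,"tz":0,"jaw":0.0},{"rx":0,"ry":0,"rz":0,"tx":0,"ty":0,"tz":0,"jaw":0.0},{"rx":0,"ry":0,"rz":0,"tx":0,"ty":0,"tz":0,"jaw":0.0},{"rx":0,"ry":0,"rz":0,"tx":0,"ty":0,"tz":0,"jaw":0.0},{"rx":0,"ry":0,"rz":0,"tx":0,"ty":0,"tz":0,"jaw":0.0}]' 60
```

```text
time: 13.8
ee_pos: [0.4603, 0.0908, 0.0367]
tool_rot: [0.707, 0.707, -0.001, -0.001]
ft_force: [0.5, 0.1, -0.3]
gripper_width: 0.881
time: 14.22
ee_pos: [0.4633, 0.0904, 0.0406]
tool_rot: [0.707, 0.707, 0.002, 0.002]
ft_force: [0.8, 0.2, 5.9]
gripper_width: 0.514
```

```bash
python3 -m creep '[{"rx":0,"ry":0,"rz":0,"tx":0,"ty":0,"tz":-0.025,"jaw":0.0},{"rx":0,"ry":0,"rz":0,"tx":0,"ty":0,"tz":-0.035,"jaw":0.0},{"rx":0,"ry":0,"rz":0,"tx":0,"ty":0,"tz":-0.035,"jaw":0.0},{"rx":0,"ry":0,"rz":0,"tx":-0.01,"ty":0.03,"tz":0,"jaw":0.0},{"rx":0,"ry":0,"rz":0,"tx":-0.01,"ty":0.03,"tz":0,"jaw":0.0},{"rx":0,"ry":0,"rz":0,"tx":-0.01,"ty":0.03,"tz":0,"jaw":0.0},{"rx":0,"ry":0,"rz":0,"tx":-0.0085,"ty":0.03,"tz":0,"jaw":0.0},{"rx":0,"ry":0,"rz":0,"tx":0,"ty":0.011,"tz":0,"jaw":0.0}]'
python3 -m creep '[{"rx":0,"ry":0,"rz":0,"tx":0,"ty":0,"tz":0,"jaw":0.0},{"rx":0,"ry":0,"rz":0,"tx":0,"ty":0,"tz":0,"jaw":0.0},{"rx":0,"ry":0,"rz":0,"tx":0,"ty":0,"tz":0,"jaw":0.0}]'
python3 - <<'E'
from h import *
p=look("w9",dict(c=(.593,.0517,.068,0,.008),d=(.592,.137,.056,.065,.008)))
E
```

```text
time: 14.88
ee_pos: [0.5954, 0.0494, 0.1324]
tool_rot: [0.708, 0.706, 0.001, 0.001]
ft_force: [-0.9, 0.2, -1.3]
gripper_width: 0.517
time: 15.13
ee_pos: [0.5907, 0.0517, 0.1324]
tool_rot: [0.707, 0.707, -0.001, -0.001]
ft_force: [-0.1, 0.4, -1.3]
gripper_width: 0.516
t 15.1833 [0.5906 0.0519 0.1326] [ 7.073e-01  7.069e-01 -5.000e-04 -6.000e-04] 0.5162103422114812
```

View pics/w9.png

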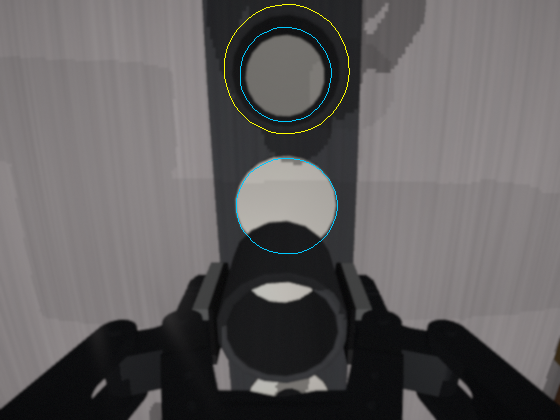

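The 46 is centred over its pad at (286,205), and the 56 stands at (286,72) as predicted. I'll lower to about z 0.049.

```bash
python3 -m creep '[{"rx":0,"ry":0,"rz":0,"tx":0,"ty":0.001,"tz":0.03,"jaw":0.0},{"rx":0,"ry":0,"rz":0,"tx":0,"ty":0,"tz":0.03,"jaw":0.0},{"rx":0,"ry":0,"rz":0,"tx":0,"ty":0,"tz":0.015,"jaw":0.0},{"rx":0,"ry":0,"rz":0,"tx":0,"ty":0,"tz":0.006,"jaw":0.0},{"rx":0,"ry":0,"rz":0,"tx":0,"ty":0,"tz":0.003,"jaw":0.0},{"rx":0,"ry":0,"rz":0,"tx":0,"ty":0,"tz":0,"jaw":0.0},{"rx":0,"ry":0,"rz":0,"tx":0,"ty":0,"tz":0,"jaw":0.0},{"rx":0,"ry":0,"rz":0,"tx":0,"ty":0,"tz":0,"jaw":0.0}]'
```

```text
time: 15.85
ee_pos: [0.5939, 0.0516, 0.0502]
tool_rot: [0.707, 0.707, 0.001, 0.001]
ft_force: [0.7, 0.3, -2.4]
gripper_width: 0.512
```

```bash
python3 -m creep '[{"rx":0,"ry":0,"rz":0,"tx":0,"ty":0,"tz":0.001,"jaw":0.0},{"rx":0,"ry":0,"rz":0,"tx":0,"ty":0,"tz":0.001,"jaw":0.0},{"rx":0,"ry":0,"rz":0,"tx":0,"ty":0,"tz":0,"jaw":0.0},{"rx":0,"ry":0,"rz":0,"tx":0,"ty":0,"tz":0,"jaw":0.0}]'
```

```text
time: 16.18
ee_pos: [0.5938, 0.0516, 0.0486]
tool_rot: [0.708, 0.707, 0.001, 0.001]
ft_force: [-1.7, -0.0, 6.2]
gripper_width: 0.514
```

Contact at z 0.0486. I'll release and go to the 36 mm stub.

```bash
python3 -m creep '[{"rx":0,"ry":0,"rz":0,"tx":0,"ty":0,"tz":0,"jaw":0.06},{"rx":0,"ry":0,"rz":0,"tx":0,"ty":0,"tz":0,"jaw":0.075},{"rx":0,"ry":0,"rz":0,"tx":0,"ty":0,"tz":0,"jaw":0.075},{"rx":0,"ry":0,"rz":0,"tx":0,"ty":0,"tz":-0.02,"jaw":0.075},{"rx":0,"ry":0,"rz":0,"tx":0,"ty":0,"tz":-0.035,"jaw":0.075},{"rx":0,"ry":0,"rz":0,"tx":0,"ty":0,"tz":-0.035,"jaw":0.075},{"rx":0,"ry":0,"rz":0,"tx":0,"ty":0,"tz":-0.035,"jaw":0.075},{"rx":0,"ry":0,"rz":0,"tx":0,"ty":0,"tz":-0.035,"jaw":0.075}]'
python3 -m creep '[{"rx":0,"ry":0,"rz":0,"tx":0.029,"ty":-0.026,"tz":0,"jaw":0.075},{"rx":0,"ry":0,"rz":0,"tx":0.029,"ty":-0.026,"tz":0,"jaw":0.075},{"rx":0,"ry":0,"rz":0,"tx":0.029,"ty":-0.026,"tz":0,"jaw":0.075},{"rx":0,"ry":0,"rz":0,"tx":0.029,"ty":-0.026,"tz":0,"jaw":0.075},{"rx":0,"ry":0,"rz":0,"tx":0.029,"ty":-0.0255,"tz":0,"jaw":0.075},{"rx":0,"ry":0,"rz":0,"tx":0,"ty":0,"tz":0,"jaw":0.075},{"rx":0,"ry":0,"rz":0,"tx":0,"ty":0,"tz":0,"jaw":0.075},{"rx":0,"ry":0,"rz":0,"tx":0,"ty":0,"tz":0,"jaw":0.075}]'
python3 - <<'E'
from h import *
p=look("w10",dict(b=(.4633,.2478,.036,.08,0)))
E
```

```text
time: 16.85
ee_pos: [0.5924, 0.0516, 0.2078]
tool_rot: [0.708, 0.707, -0.0, -0.0]
ft_force: [0.3, -0.2, 0.1]
gripper_width: 0.879
time: 17.52
ee_pos: [0.4638, 0.1967, 0.2067]
tool_rot: [0.707, 0.707, 0.0, 0.0]
ft_force: [0.4, 0.8, -0.5]
gripper_width: 0.877
t 17.5667 [0.4641 0.1962 0.2066] [ 7.077e-01  7.065e-01 -0.000e+00  3.000e-04] 0.8776412359905424
```

View pics/w10.png

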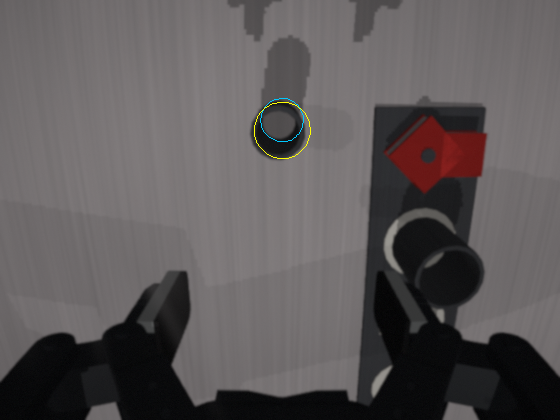

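The 36 mm rim is about 3 px left of the prediction, so at roughly x 0.4615. I'll grasp it.

```bash
python3 -m creep '[{"rx":0,"ry":0,"rz":0,"tx":0.026,"ty":-0.002,"tz":0.01,"jaw":0.075},{"rx":0,"ry":0,"rz":0,"tx":0.026,"ty":0,"tz":0.01,"jaw":0.075},{"rx":0,"ry":0,"rz":0,"tx":0,"ty":0,"tz":0.035,"jaw":0.075},{"rx":0,"ry":0,"rz":0,"tx":0,"ty":0,"tz":0.035,"jaw":0.07},{"rx":0,"ry":0,"rz":0,"tx":0,"ty":0,"tz":0.035,"jaw":0.07},{"rx":0,"ry":0,"rz":0,"tx":0,"ty":0,"tz":0.024,"jaw":0.07},{"rx":0,"ry":0,"rz":0,"tx":0,"ty":0,"tz":0,"jaw":0.07},{"rx":0,"ry":0,"rz":0,"tx":0,"ty":0,"tz":0,"jaw":0.07}]'
python3 -m creep '[{"rx":0,"ry":0,"rz":0,"tx":0,"ty":0,"tz":0,"jaw":0.0},{"rx":0,"ry":0,"rz":0,"tx":0,"ty":0,"tz":0,"jaw":0.0},{"rx":0,"ry":0,"rz":0,"tx":0,"ty":0,"tz":0,"jaw":0.0},{"rx":0,"ry":0,"rz":0,"tx":0,"ty":0,"tz":0,"jaw":0.0},{"rx":0,"ry":0,"rz":0,"tx":0,"ty":0,"tz":0,"jaw":0.0},{"rx":0,"ry":0,"rz":0,"tx":0,"ty":0,"tz":0,"jaw":0.0}]' 55
```

```text
time: 18.23
ee_pos: [0.4609, 0.2471, 0.056]
tool_rot: [0.708, 0.706, -0.002, -0.001]
ft_force: [-0.7, -0.2, 0.8]
gripper_width: 0.819
time: 18.73
ee_pos: [0.4635, 0.2493, 0.0608]
tool_rot: [0.707, 0.707, 0.002, 0.001]
ft_force: [-0.5, -0.7, 5.5]
gripper_width: 0.408
```

```bash
python3 -m creep '[{"rx":0,"ry":0,"rz":0,"tx":0,"ty":0,"tz":-0.03,"jaw":0.0},{"rx":0,"ry":0,"rz":0,"tx":0,"ty":0,"tz":-0.035,"jaw":0.0},{"rx":0,"ry":0,"rz":0,"tx":0,"ty":0,"tz":-0.035,"jaw":0.0},{"rx":0,"ry":0,"rz":0,"tx":-0.03,"ty":0.01,"tz":-0.01,"jaw":0.0},{"rx":0,"ry":0,"rz":0,"tx":-0.03,"ty":0.01,"tz":0,"jaw":0.0},{"rx":0,"ry":0,"rz":0,"tx":-0.03,"ty":0.01,"tz":0,"jaw":0.0},{"rx":0,"ry":0,"rz":0,"tx":-0.03,"ty":0.01,"tz":0,"jaw":0.0},{"rx":0,"ry":0,"rz":0,"tx":-0.03,"ty":0.015,"tz":0,"jaw":0.0}]'
python3 -m creep '[{"rx":0,"ry":0,"rz":0,"tx":-0.03,"ty":0.02,"tz":0,"jaw":0.0},{"rx":0,"ry":0,"rz":0,"tx":-0.03,"ty":0.02,"tz":0,"jaw":0.0},{"rx":0,"ry":0,"rz":0,"tx":-0.03,"ty":0.02,"tz":0,"jaw":0.0},{"rx":0,"ry":0,"rz":0,"tx":-0.03,"ty":0.01,"tz":0,"jaw":0.0},{"rx":0,"ry":0,"rz":0,"tx":-0.012,"ty":0.005,"tz":0,"jaw":0.0},{"rx":0,"ry":0,"rz":0,"tx":0,"ty":0,"tz":0,"jaw":0.0},{"rx":0,"ry":0,"rz":0,"tx":0,"ty":0,"tz":0,"jaw":0.0},{"rx":0,"ry":0,"rz":0,"tx":0,"ty":0,"tz":0,"jaw":0.0}]'
python3 - <<'E'
from h import *
p=look("w11",dict(c=(.595,-.0334,.068,0,.008),d=(.593,.0517,.046,.05,.008)))
E
```

```text
time: 19.4
ee_pos: [0.5159, 0.0976, 0.1679]
tool_rot: [0.707, 0.707, -0.0, -0.0]
ft_force: [0.1, 0.4, -2.5]
gripper_width: 0.408
time: 20.07
ee_pos: [0.5906, -0.0324, 0.1675]
tool_rot: [0.707, 0.707, -0.0, -0.001]
ft_force: [-0.3, 0.6, -3.2]
gripper_width: 0.41
t 20.1167 [ 0.5906 -0.0321  0.1677] [ 7.070e-01  7.072e-01  0.000e+00 -6.000e-04] 0.4122411006132502
```

View pics/w11.png

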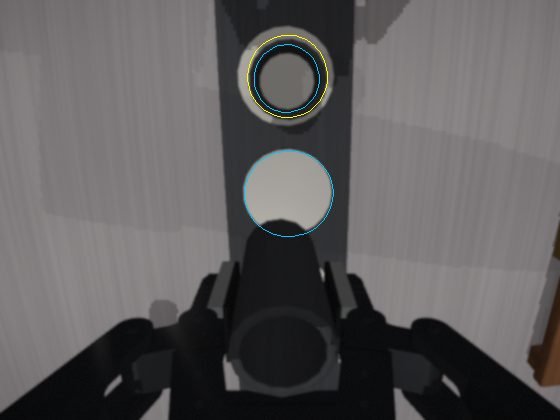

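The pad overlay at (288,193) matches, and the 46 stands centred on the next pad. I'll lower the 36 to about z 0.069.

```bash
python3 -m creep '[{"rx":0,"ry":0,"rz":0,"tx":0,"ty":0.0025,"tz":0.035,"jaw":0.0},{"rx":0,"ry":0,"rz":0,"tx":0,"ty":0,"tz":0.035,"jaw":0.0},{"rx":0,"ry":0,"rz":0,"tx":0,"ty":0,"tz":0.018,"jaw":0.0},{"rx":0,"ry":0,"rz":0,"tx":0,"ty":0,"tz":0.006,"jaw":0.0},{"rx":0,"ry":0,"rz":0,"tx":0,"ty":0,"tz":0.003,"jaw":0.0},{"rx":0,"ry":0,"rz":0,"tx":0,"ty":0,"tz":0,"jaw":0.0},{"rx":0,"ry":0,"rz":0,"tx":0,"ty":0,"tz":0,"jaw":0.0},{"rx":0,"ry":0,"rz":0,"tx":0,"ty":0,"tz":0,"jaw":0.0}]'
```

```text
time: 20.78
ee_pos: [0.5955, -0.0334, 0.0732]
tool_rot: [0.707, 0.707, 0.001, 0.002]
ft_force: [-0.5, 1.6, -2.9]
gripper_width: 0.415
```

```bash
python3 -m creep '[{"rx":0,"ry":0,"rz":0,"tx":0.001,"ty":0,"tz":0.0025,"jaw":0.0},{"rx":0,"ry":0,"rz":0,"tx":0,"ty":0,"tz":0.0015,"jaw":0.0},{"rx":0,"ry":0,"rz":0,"tx":0,"ty":0,"tz":0,"jaw":0.0},{"rx":0,"ry":0,"rz":0,"tx":0,"ty":0,"tz":0,"jaw":0.0}]'
```

```text
time: 21.12
ee_pos: [0.595, -0.0326, 0.0688]
tool_rot: [0.707, 0.707, 0.001, 0.001]
ft_force: [-1.8, 0.9, 4.2]
gripper_width: 0.412
```

Contact. I'll release, rise and back off so the fixed cameras have a clear view.

```bash
python3 -m creep '[{"rx":0,"ry":0,"rz":0,"tx":0,"ty":0,"tz":0,"jaw":0.055},{"rx":0,"ry":0,"rz":0,"tx":0,"ty":0,"tz":0,"jaw":0.07},{"rx":0,"ry":0,"rz":0,"tx":0,"ty":0,"tz":0,"jaw":0.07},{"rx":0,"ry":0,"rz":0,"tx":0,"ty":0,"tz":-0.02,"jaw":0.07},{"rx":0,"ry":0,"rz":0,"tx":0,"ty":0,"tz":-0.035,"jaw":0.07},{"rx":0,"ry":0,"rz":0,"tx":0,"ty":0,"tz":-0.035,"jaw":0.07},{"rx":0,"ry":0,"rz":0,"tx":0,"ty":0,"tz":-0.035,"jaw":0.07},{"rx":0,"ry":0,"rz":0,"tx":0,"ty":0,"tz":-0.035,"jaw":0.07}]'
python3 -m creep '[{"rx":0,"ry":0,"rz":0,"tx":0,"ty":-0.04,"tz":0,"jaw":0.07},{"rx":0,"ry":0,"rz":0,"tx":0,"ty":-0.04,"tz":0,"jaw":0.07},{"rx":0,"ry":0,"rz":0,"tx":0,"ty":-0.04,"tz":0,"jaw":0.07},{"rx":0,"ry":0,"rz":0,"tx":0,"ty":-0.04,"tz":0,"jaw":0.07},{"rx":0,"ry":0,"rz":0,"tx":0,"ty":-0.04,"tz":0,"jaw":0.07},{"rx":0,"ry":0,"rz":0,"tx":0,"ty":-0.03,"tz":0,"jaw":0.07},{"rx":0,"ry":0,"rz":0,"tx":0,"ty":0,"tz":0,"jaw":0.07},{"rx":0,"ry":0,"rz":0,"tx":0,"ty":0,"tz":0,"jaw":0.07}]'
python3 - <<'E'
from h import *
pads=[(.592,.1366),(.593,.0517),(.595,-.0334),(.5966,-.1184)]
for n,r in(("top",(110,160,360,225)),("side",(240,110,340,260))):
    p=vision.read_camera(n);im=p["color"].copy();x0,y0,x1,y1=r;k=3 if n=="top" else 3.8
    im=cv2.resize(im[y0:y1,x0:x1],None,fx=k,fy=k,interpolation=2)
    for (x,y),q in zip(pads,["p56_mid","p46_mid","p36_mid","p26_mid"]):
        D,H=DIM[q]
        for z in(.008,.008+H):
            c=np.array([(proj(p,[x+D/2*np.cos(a),y+D/2*np.sin(a),z])-[x0,y0]+.5)*k for a in np.linspace(0,6.283,60)])
            cv2.polylines(im,[c.round().astype(np.int32).reshape(-1,1,2)],True,(0,255,255) if z>.01 else(255,200,0),1)
        print(n,q,[(np.round(m["pixel"],1),round(float(m["p"]),2)) for m in vision.mark_of(p,q)][:2],"expect",proj(p,(x,y,.008+H/2)).round(1))
    print("tin",[(np.round(m["pixel"],1)) for m in vision.mark_of(p,"tin")][:1])
    cv2.imwrite(f"pics/f_{n}.png",im)
s=monitor.state();print(s["time"],s["ee_pos"],s["ft_force"])
E
```

```text
time: 21.78
ee_pos: [0.5933, -0.0324, 0.2278]
tool_rot: [0.708, 0.707, -0.0, -0.0]
ft_force: [-0.2, -0.1, -0.3]
gripper_width: 0.82
time: 22.45
ee_pos: [0.363, -0.0322, 0.2268]
tool_rot: [0.708, 0.706, 0.0, 0.001]
ft_force: [0.4, 0.7, 0.4]
gripper_width: 0.82
top p56_mid [(array([176.6, 186.6]), 0.57)] expect [174.9 188.6]
top p46_mid [(array([287.8, 190.2]), 0.54)] expect [212.9 189.7]
top p36_mid [(array([248.7, 189.9]), 0.77)] expect [250.1 188.3]
top p26_mid [(array([284.1, 189.2]), 0.64), (array([139.9, 189.9]), 0.44)] expect [288.3 189.4]
tin [array([442.2, 218.5])]
side p56_mid [(array([280.4, 166.6]), 0.59)] expect [281.5 164.6]
side p46_mid [(array([289.8, 180.8]), 0.66)] expect [285.9 181.2]
side p36_mid [(array([291.1, 193. ]), 0.84)] expect [291.5 192.2]
side p26_mid [(array([249. , 237.5]), 0.6), (array([300.6, 217. ]), 0.49)] expect [297.6 214.2]
tin [array([297.7, 352.7])]
23.05 [ 0.36393777 -0.03216932  0.22672611] [-0.31033574  0.2250299  -0.04387281]
```

View pics/f_top.png

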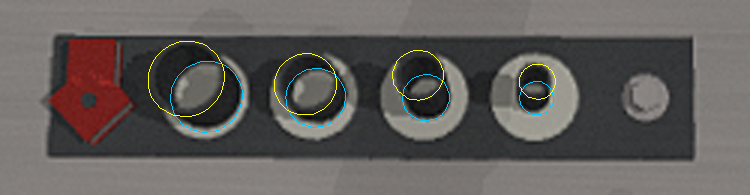

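View pics/f_side.png

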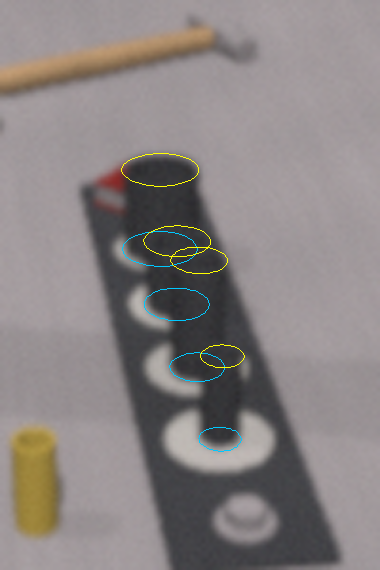

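All four stubs stand upright on their pads in the right order, within about 2 mm of the predicted outlines in both views. The tin is where it was, so I'll hand in.

```bash
python3 -c "
from workcell import bot
print(bot.finish_job())"
```

```text
the job is handed in; nothing more can be done
None
```

All four stubs stand upright and released on their own pads. Counting from the magnet, they are the 56, 46, 36 and 26 mm stubs. I handed the job in at about 23 s of the 104 s allowed.

- **Fit on the pads:** In the last top and side pictures, the outlines drawn for centred, upright stubs matched to about 2 mm, judged by eye. The tolerance is 12 mm.
- **Contact:** Each stub touched down at about 2–6 N before I opened the jaws. The hand was then moved well clear.
- **Tin:** Its detected position moved 1–3 pixels between the first and last pictures. That is within the networks' scatter, and the arm never went near it after the start.
- **Disagreements:** In the last pictures, two network marks fell on the wrong thing. The 46 mm mark in the top view landed on the 26 mm stub, and the best 26 mm mark in the side view landed on the yellow look-alike. I relied on the outlines instead. The early network marks for the 56 and 46 mm stubs were off by up to about 9 mm between views, so I checked both with the wrist camera before grasping.
- **Refused call:** One move was refused at the start because its rows left out some keys. Nothing moved.

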